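# Weigh down two glued veneer patches

## Task

Set the two glued veneer repairs to press while they dry: lay the long pale block squarely over the long patch on the dark panel and the square dark block squarely over the square patch on the pale panel, and stand the black iron weight upright in the middle of the long block and the brass weight upright in the middle of the square block. Stand the glue bottle upright on the bench midway between the two panels, in line with them. Leave the dish of screws where it is.

Things in the scene. Friction and masses are not known exactly. Their poses are not given: they have to be found in the camera images.
- dark_panel_patch (a point): dark brown wooden panel, 110 x 110 x 22 mm thick, lying flat, with a long pale glued veneer patch 86 (along x) x 50 (along y) mm inlaid flush at its middle. It is fixed to the bench and does not move; the two panels stand side by side in y, about 300 mm between centres, either one to the left. Point: centre of the patch, on the panel's top face, 22 mm above the bench; axes x and y run along the panel's edges, z up
- pale_panel_patch (a point): pale wooden panel, 110 x 110 x 22 mm thick, lying flat, with a square dark red-brown veneer patch 58 x 58 mm inlaid flush at its middle. It is fixed to the bench and does not move; the two panels stand side by side in y, about 300 mm between centres, either one to the left. Point: centre of the patch, on the panel's top face, 22 mm above the bench; axes x and y run along the panel's edges, z up
- long_block_center (a point): long pale wooden pressing block, loose, 84 (along its x) x 48 (along its y) x 30 mm high, about 85 g, lying flat. Point: its centre, half-way up (15 mm)
- square_block_center (a point): square dark brown wooden pressing block, loose, 56 x 56 x 30 mm high, about 66 g, lying flat, sides along its x and y. Point: its centre, half-way up (15 mm)
- iron_weight_center (a point): black iron weight, loose, a round body 52 mm across and 32 mm high with a lifting knob 26 mm across on top, 50 mm high in all, about 0.4 to 0.65 kg, standing upright. Point: on its axis, half-way up (25 mm)
- brass_weight_center (a point): yellow brass weight, loose, a round body 40 mm across and 32 mm high with a lifting knob 26 mm across on top, 50 mm high in all, about 0.36 kg, standing upright. Point: on its axis, half-way up (25 mm)
- glue_bottle_center (a point): white glue bottle with blue label and red cap, loose, 52 mm across, 130 mm high with its cap, cylindrical up to the shoulder and 52 mm across at half height, 0.14 to 0.28 kg, standing upright. Point: on its axis, half-way up (65 mm)
- screw_dish_center (a point): green open round dish of brass screws, 80 mm across the rim, 32 mm high; a bystander to be left alone. Point: on its axis, 16 mm up
Mind the look-alikes: they are no part of the job. Leave any purple or turquoise look-alike of the part that bears pale_panel_patch alone. Of the things that look like the part that bears glue_bottle_center, the smaller one is meant.

How it is judged:
At the end, for the whole second after the job is handed in: Blocks flat on their panels, within 12 mm of the patch centre and 0.2 rad of its edges; each weight upright within 12 mm of its block's middle; bottle upright on the bench, 130 to 190 mm from both panel centres and within 35 mm of the dark one along its x; all at rest (horizontal distance between long_block_center and dark_panel_patch below 0.012 m and z of long_block_center in the frame of dark_panel_patch between 0.011 and 0.019 m and angle between each of long_block_center, square_block_center, iron_weight_center, brass_weight_center, glue_bottle_center's own z axis and vertical below 0.1 rad and angle between the x axis of long_block_center and the x axis of dark_panel_patch, either way round below 0.2 rad and horizontal distance between square_block_center and pale_panel_patch below 0.012 m and z of square_block_center in the frame of pale_panel_patch between 0.011 and 0.019 m and (angle between the x axis of square_block_center and the x axis of pale_panel_patch, either way round below 0.2 rad or angle between the x axis of square_block_center and the y axis of pale_panel_patch, either way round below 0.2 rad) and horizontal distance between iron_weight_center and long_block_center below 0.012 m and z of iron_weight_center in the frame of long_block_center between 0.036 and 0.044 m and horizontal distance between brass_weight_center and square_block_center below 0.012 m and z of brass_weight_center in the frame of square_block_center between 0.036 and 0.044 m and horizontal distance between glue_bottle_center and dark_panel_patch between 0.13 and 0.19 m and horizontal distance between glue_bottle_center and pale_panel_patch between 0.13 and 0.19 m and x of glue_bottle_center in the frame of dark_panel_patch between -0.035 and 0.035 m and height (world z) of glue_bottle_center between 0.061 and 0.069 m and linear speed of each of long_block, square_block, iron_weight, brass_weight, glue_bottle below 0.02 m/s); the robot touches nothing.
It fails at once if the dish of screws is moved more than 20 mm (distance of screw_dish_center from where it was at the start of the episode above 0.02 m).
It also fails if it takes over 128 s, if anything falls off the work surface, if the arm or the gripper's body presses on something with over 40 N, if the wrist force passes 120 N, or if a joint passes its speed limit or range.

## Robot

A 6-joint arm with a two-finger parallel gripper is mounted at the origin on the work surface. World frame = base frame: x ahead of the robot, y to its left, z up, the work surface at z = 0. Lengths are in m, angles in rad, forces in N, time in s.
With the tool pointing down it reaches from about 0.3 to 0.95 m from the base axis. Payload 3.1 kg.
Tool frame: the origin (TCP) lies midway between the tips of the shut fingers; the grasp point (between the pads) lies behind it (arm.pinch_z is the x of the grasp point in the tool frame, in m); x points along the fingers, y is the direction in which the jaws open and shut, and the axes are right-handed (so a half turn about x gives the same grasp; the last joint's range is limited). The gripper opens to 85 mm and grips with 20 to 120 N. Pads are 22 mm wide; open, the fingers measure 114 mm over their backs; the gripper's body (76 mm by 85 mm) begins 54 mm behind the grasp point. The pads swing forward as they close: fully open they stand 13 mm farther back than shut.
Start: joints at [1.202, 0.308, 1.634, -0, 1.2, -0.07], TCP at [0.184, 0.597, 0.203] pointing down, gripper open.
Joint ranges: [-3.06, 3.06], [-0.79, 1.96], [0.05, 2.63], [-1.19, 4.34], [0.05, 2.64], [-2.94, 2.94]. Speed limits (rad/s): [2.79, 2.79, 3.14, 3.14, 3.14, 3.14].

## Interface

Orientations are given as a unit quaternion [w, x, y, z].
In Python, from bench import arm gives the robot as it stands.
- The arm moves only by the shell command python3 -m creep 'ROWS' [OPENING] [FORCE]. ROWS is JSON, a list of rows, each a list of 4 numbers: the shift along the world's x, y, z in cm, then the turn about the world's z in degrees. A call has 1 to 12 rows; each row is the pose to reach, as a shift and turn from the pose commanded when the call began; what a row does not reach only later rows make up. A row lasts 1/12 s, in which the tool goes at most 41.7 mm and 7.16 degrees, less where a joint would pass 70% of its speed; a pose out of reach is approached as far as the arm can. A call with a gripper value outside its range is refused whole. OPENING is the closure, from -1 (fully open) to 1 (shut), set as the call begins (- or left out, the last holds). The fingers move at their own pace and stop on an object; FORCE is the grip in N (left out, the last holds). Time passes only in rows, so rows that repeat a pose let the fingers close. It gives the time, the measured TCP pose, the force and the opening at its end, in the units of the state.
- arm.state(): the state, without advancing time (a new reading comes with each control period).
- arm.grab_frame(name): name is "scene" or "top" or "wrist"; returns a dict with "image" (480x640x3 uint8, blue, green, red), "mtx" (3x3 intrinsics, pixels), "R" (3x3) and "t" (3): a world point X has camera coordinates R X + t. Camera axes: x right, y down, z forward; pixel columns grow to the right and rows downward; lengths in m; the calibration is good to about 2 mm. A picture is of the moment at which its call begins. There is no depth.
- arm.hand_in(): hands the job in, once; it reports no verdict.
Trained networks look in the newest picture that a camera, given by its name, has taken for a name from the list of things; names that differ only in an ending like _2 or _b are one class to them, and where a whole thing is asked for, a point or a joint stands for the part that bears it (a point fixed in the world has none). Each returns a list of dicts, best first, with "score" (0 to 1); they miss things now and then, are a little off and sometimes report something else, mostly with a low value. They report only what shows in the picture. A call takes as long as a camera call. They do not tell look-alikes from the thing itself.
- arm.search_frame(camera, target): "extent" ([left, top, width, height] in pixels, round what is visible of it).
- arm.tip_of(camera, target): "point" ([column, row] in pixels: a listed point, or the origin of a listed thing).
The state is a dict: "time_s": time; "q": joint angles; "dq": joint speeds; "joint_torque": joint torques, N m; "ee_pos": TCP position; "eef_rot": TCP orientation; "wrist_force": force on the tool from outside, world axes, zero at the start; "moment": the same for the moment, N m; "finger_gap": finger opening in m.
Only numpy, scipy, OpenCV 4.12 (cv2) and the standard library are available. Lean on these libraries where they do the work, as an engineer would, in place of code of your own. Each camera call takes 0.05 s, during which the arm holds its last target. There are 200 camera calls.

## Working session

There is one attempt and no reset: what is moved stays moved. The work goes in short steps, Python scripts to look and compute and a shell command to move; the robot and the scene stay as the last step left them, time stands still between calls to the robot, and variables do not carry over. Pictures are saved under pics/ and viewed, about 12 in all and at most 16, crops included, and the job is handed in when it is done.

```bash
ls; mkdir -p pics; cat > h.py <<'E'
import numpy as np, cv2
from bench import arm
def ray(f,p,z):
    M=np.array(f["mtx"]);R=np.array(f["R"]);t=np.array(f["t"])
    d=R.T@np.linalg.solve(M,[p[0],p[1],1.]);c=-R.T@t
    return c+d*(z-c[2])/d[2]
def proj(f,X):
    x=np.array(f["mtx"])@(np.array(f["R"])@np.array(X)+np.array(f["t"]));return x[:2]/x[2]
Z=dict(dark_panel_patch=.022,pale_panel_patch=.022,long_block_center=.015,square_block_center=.015,iron_weight_center=.025,brass_weight_center=.025,glue_bottle_center=.065,screw_dish_center=.016)
E
python3 - <<'E'
from h import *
for c in ["top","scene"]:
    f=arm.grab_frame(c);cv2.imwrite(f"pics/{c}0.png",f["image"])
    for n,z in Z.items():
        for d in arm.tip_of(c,n)[:4]:
            if d["score"]>.2: print(c,n,round(d["score"],2),np.round(d["point"]),np.round(ray(f,d["point"],z),3))
print(arm.pinch_z, arm.state())
E
```

```text
pics
top dark_panel_patch 0.75 [386. 282.] [ 0.472 -0.167  0.022]
top pale_panel_patch 0.91 [249. 280.] [0.474 0.13  0.022]
top pale_panel_patch 0.82 [131. 375.] [0.274 0.37  0.022]
top pale_panel_patch 0.59 [182. 220.] [0.607 0.281 0.022]
top long_block_center 0.65 [425. 225.] [ 0.601 -0.26   0.015]
top long_block_center 0.53 [272. 187.] [0.686 0.085 0.015]
top square_block_center 0.6 [143. 297.] [0.436 0.357 0.015]
top iron_weight_center 0.71 [482. 306.] [ 0.419 -0.374  0.025]
top brass_weight_center 0.67 [274. 185.] [0.688 0.08  0.025]
top glue_bottle_center 0.83 [234. 150.] [0.755 0.165 0.065]
top screw_dish_center 0.91 [185. 217.] [0.614 0.275 0.016]
top screw_dish_center 0.32 [482. 307.] [ 0.419 -0.376  0.016]
scene dark_panel_patch 0.79 [241. 273.] [ 0.476 -0.168  0.022]
scene pale_panel_patch 0.87 [451. 188.] [0.266 0.372 0.022]
scene pale_panel_patch 0.58 [378. 251.] [0.462 0.135 0.022]
scene pale_panel_patch 0.43 [379. 330.] [0.686 0.08  0.022]
scene long_block_center 0.63 [202. 328.] [ 0.611 -0.257  0.015]
scene square_block_center 0.87 [471. 235.] [0.44  0.361 0.015]
scen
[... 405 characters left out ...]
 0.9 [464. 292.] [0.612 0.279 0.016]
-0.0187 {'time_s': 0.9, 'q': array([ 1.20229018e+00,  3.08084457e-01,  1.63378792e+00,  4.27413637e-05,
        1.19968988e+00, -6.96941389e-02]), 'dq': array([-0.00025877,  0.00112143, -0.0023091 ,  0.00010196, -0.00232857,
       -0.00095662]), 'joint_torque': array([-4.74859200e-05, -4.15278947e+01, -2.77081954e+01, -1.26222567e-04,
        7.33956549e-04, -4.14892739e-06]), 'ee_pos': array([0.18400674, 0.59731871, 0.20268748]), 'eef_rot': array([ 0.69921715,  0.10527236,  0.69923997, -0.10524526]), 'wrist_force': array([-0.17122557,  0.5158151 ,  0.28101395]), 'moment': array([ 0.03399708, -0.01299667, -0.01417416]), 'finger_gap': 0.08545576488561497}
```

View pics/top0.png

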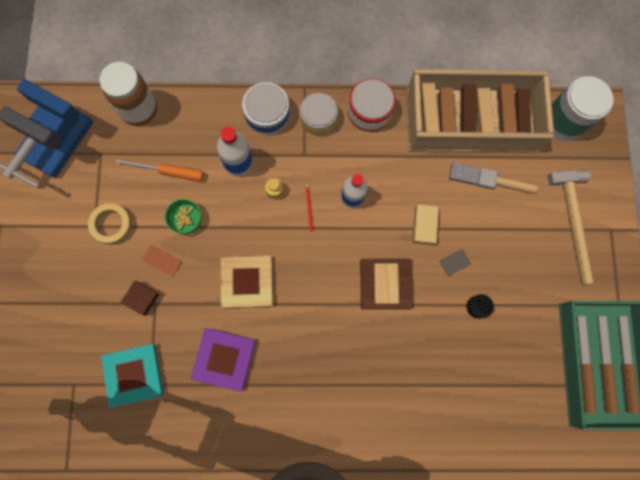

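View pics/scene0.png

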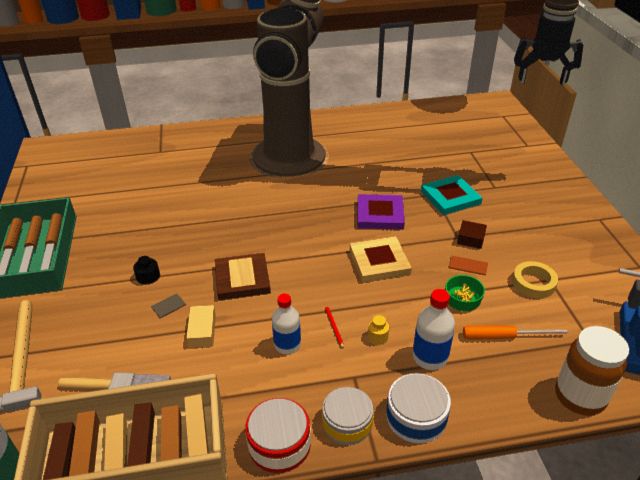

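The top view shows the natural pale panel at (248,281), and purple (223,359) and turquoise (132,375) look-alikes, which I leave alone. The dark panel is at (386,283), the long block at (426,224), the square block at (140,298), iron at (480,306) and brass at (274,188). There are two bottles, at (354,190) and (235,152). The one at (354,190) is clearly smaller in both views, so it is the one meant. An enlarged crop plus orientations will confirm this.

```bash
python3 - <<'E'
from h import *
from scipy.spatial.transform import Rotation as Ro
f=arm.grab_frame("top");im=f["image"]
crop=cv2.resize(im[130:400,100:500],(800,540),interpolation=cv2.INTER_CUBIC)
hsv=cv2.cvtColor(im,cv2.COLOR_BGR2HSV)
def px(p): return im[p[1],p[0]].tolist(),hsv[p[1],p[0]].tolist()
for n,p,z,h in [("long",(426,224),.03,24),("square",(140,298),.03,22),("palepatch",(246,281),.022,24),("darkpatch",(387,283),.022,24),("palepanel",(228,265),.022,36),("darkpanel",(368,270),.022,36),("iron",(480,306),.03,24)]:
    # flood fill from seed on colour similarity
    m=np.zeros((482,642),np.uint8)
    cv2.floodFill(cv2.GaussianBlur(im,(3,3),0),m,p,0,(22,)*3,(22,)*3,4|(255<<8)|cv2.FLOODFILL_FIXED_RANGE|cv2.FLOODFILL_MASK_ONLY)
    m=m[1:-1,1:-1]
    c=max(cv2.findContours(m,0,2)[0],key=cv2.contourArea)
    b=cv2.boxPoints(cv2.minAreaRect(c)); w=np.array([ray(f,q,z)[:2] for q in b])
    e=w[1]-w[0];e2=w[2]-w[1]
    L=(e,e2) if np.linalg.norm(e)>np.linalg.norm(e2) else (e2,e)
    print(n,px(p),"ctr",np.round(w.mean(0),4),"sizes",np.round([np.linalg.norm(v) for v in L],4),"yaw long",round(np.degrees(np.arctan2(L[0][1],L[0][0]))%180,1))
    cv2.polylines(crop,[np.int32((b-[100,130])*2)],True,(0,255,0),1)
cv2.imwrite("pics/crop1.png",crop)
s=arm.state();w,x,y,z=s["eef_rot"];R=Ro.from_quat([x,y,z,w]).as_matrix()
print(R.round(3))
E
```

```text
long ([114, 176, 209], [20, 116, 209]) ctr [ 0.6023 -0.2583] sizes [0.0807 0.0441] yaw long 174.2
square ([40, 52, 92], [7, 144, 92]) ctr [0.4332 0.3527] sizes [0.0769 0.0606] yaw long 64.1
palepatch ([36, 44, 95], [4, 158, 95]) ctr [0.4731 0.1367] sizes [0.0501 0.0498] yaw long 1.3
darkpatch ([103, 155, 197], [17, 122, 197]) ctr [ 0.4695 -0.1676] sizes [0.0831 0.0482] yaw long 178.5
palepanel ([108, 161, 205], [16, 121, 205]) ctr [0.4724 0.1366] sizes [0.109  0.1066] yaw long 1.1
darkpanel ([38, 54, 88], [10, 145, 88]) ctr [ 0.4686 -0.1698] sizes [0.1185 0.1072] yaw long 90.3
iron ([31, 30, 30], [120, 8, 31]) ctr [ 0.4195 -0.3661] sizes [0.0541 0.0429] yaw long 90.3
[[ 0.     0.294  0.956]
 [ 0.     0.956 -0.294]
 [-1.     0.    -0.   ]]
```

View pics/crop1.png

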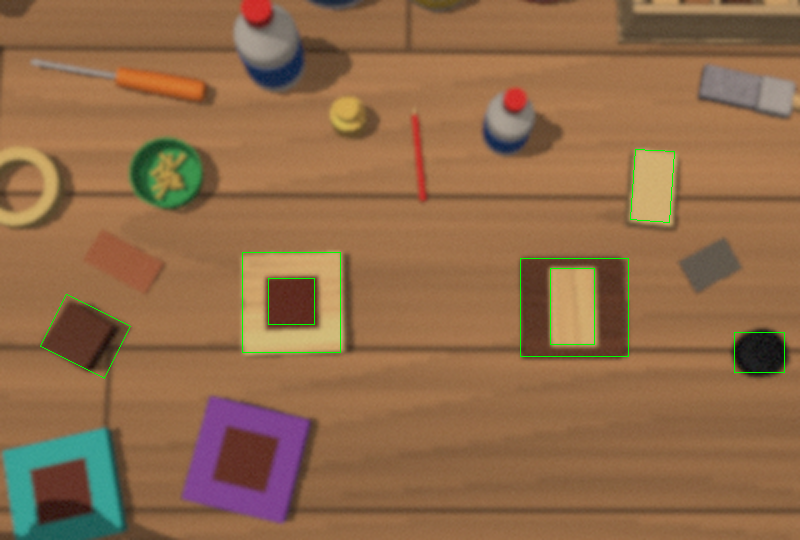

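The crop confirms it: the natural pale panel, and the smaller bottle at top-view (354,190). First I move over the square block for a close wrist look.

```bash
python3 -m creep '[[12,-12,-1,-4],[25.2,-24,-2,-9],[25.2,-24,-2,-9],[25.2,-24,-2,-9],[25.2,-24,-2,-9],[25.2,-24,-2,-9],[25.2,-24,-2,-9],[25.2,-24,-2,-9],[25.2,-24,-2,-9],[25.2,-24,-2,-9],[25.2,-24,-2,-9],[25.2,-24,-2,-9]]' -1 60
cat > look.py <<'E'
import sys
from h import *
from scipy.spatial.transform import Rotation as Ro
name=sys.argv[1]; tg=sys.argv[2:]
f=arm.grab_frame("wrist");im=f["image"]
for n in tg:
    for d in arm.tip_of("wrist",n)[:2]:
        print(n,round(d["score"],2),np.round(d["point"]),np.round(ray(f,d["point"],Z[n]),4))
s=arm.state();w,x,y,z=s["eef_rot"];R=Ro.from_quat([x,y,z,w]).as_matrix()
print("t",s["time_s"],"tcp",np.round(s["ee_pos"],4),"yaw",round(np.degrees(np.arctan2(R[1,1],R[0,1])),1),"gap",round(s["finger_gap"],4),"F",np.round(s["wrist_force"],1))
cv2.imwrite(f"pics/{name}.png",im)
E
python3 look.py w1 square_block_center
```

```text
time_s: 1.95
ee_pos: [0.4355, 0.3577, 0.1827]
eef_rot: [0.689, 0.16, 0.689, -0.16]
wrist_force: [-0.6, 0.2, -0.2]
finger_gap: 0.0853
square_block_center 0.88 [327. 202.] [0.4333 0.3612 0.015 ]
t 2.05 tcp [0.4351 0.3583 0.1827] yaw 64.0 gap 0.0854 F [-0.7  0.6 -0.6]
```

View pics/w1.png

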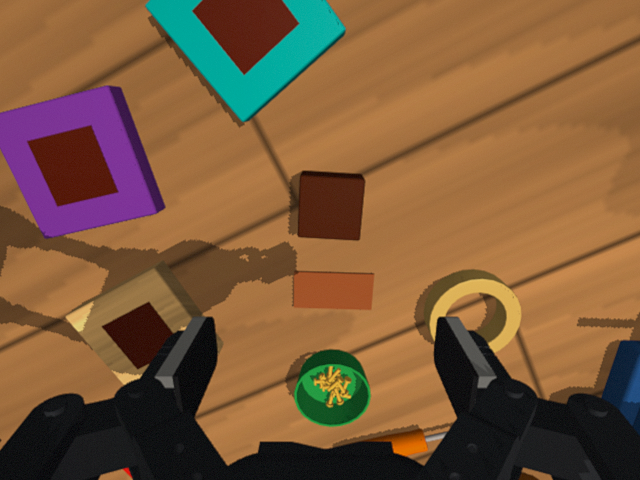

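The block's top face is centred near (331,209), nearly square to the jaws, and nothing stands in the finger paths. The dish is at (332,388). I'll add a top-face rectangle fit to get its yaw.

```bash
cat > rect.py <<'E'
# rect.py cam z col,row [tol]: flood-fill face at seed, report world centre/size/yaw
import sys
from h import *
cam,z=sys.argv[1],float(sys.argv[2]);p=tuple(map(int,sys.argv[3].split(',')));tol=int(sys.argv[4]) if len(sys.argv)>4 else 14
f=arm.grab_frame(cam);im=f["image"]
m=np.zeros((482,642),np.uint8)
cv2.floodFill(cv2.GaussianBlur(im,(3,3),0),m,p,0,(tol,)*3,(tol,)*3,4|(255<<8)|cv2.FLOODFILL_FIXED_RANGE|cv2.FLOODFILL_MASK_ONLY)
c=max(cv2.findContours(m[1:-1,1:-1],0,2)[0],key=cv2.contourArea)[:,0]
W=np.float32([ray(f,q,z)[:2] for q in c])
(cx,cy),(a,b),t=cv2.minAreaRect(W*1000)
print("ctr",round(cx/1000,4),round(cy/1000,4),"size",round(a,1),round(b,1),"side a dir deg",round(t,1),"px box",cv2.boundingRect(c))
E
python3 rect.py wrist .03 331,210
```

```text
ctr 0.4357 0.3623 size 55.3 54.0 side a dir deg 60.6 px box (297, 177, 67, 64)
```

```bash
python3 -m creep '[[0,0.4,-4,-3.4],[0,0.4,-8,-3.4],[0,0.4,-12,-3.4],[0,0.4,-14,-3.4],[0,0.4,-16,-3.4],[0,0.4,-17.2,-3.4],[0,0.4,-17.6,-3.4],[0,0.4,-17.6,-3.4],[0,0.4,-17.6,-3.4]]' -1 60
python3 -m creep '[[0,0,0,0],[0,0,0,0],[0,0,0,0],[0,0,0,0],[0,0,0,0],[0,0,0,0],[0,0,0,0],[0,0,0,0]]' 1 60
python3 -m creep '[[0,0,2,0],[0,0,5,0],[0,0,9,0],[0,0,12,0],[0,0,14,0],[0,0,14,0],[0,0,14,0]]'
```

```text
time_s: 2.85
ee_pos: [0.4367, 0.3623, 0.0077]
eef_rot: [0.684, 0.18, 0.683, -0.179]
wrist_force: [-0.1, -0.6, -0.2]
finger_gap: 0.0855
time_s: 3.52
ee_pos: [0.436, 0.3613, 0.0067]
eef_rot: [0.684, 0.18, 0.684, -0.18]
wrist_force: [0.1, 0.6, 0.5]
finger_gap: -0.0
time_s: 4.1
ee_pos: [0.437, 0.3621, 0.1483]
eef_rot: [0.685, 0.181, 0.683, -0.179]
wrist_force: [-0.2, -0.0, -0.4]
finger_gap: -0.0
```

The gap closed to 0, so the grasp missed. I'll look before doing anything else.

```bash
python3 look.py w2 square_block_center
```

```text
square_block_center 0.84 [322. 211.] [0.4328 0.3627 0.015 ]
square_block_center 0.27 [128. 367.] [0.4739 0.1273 0.015 ]
t 4.2 tcp [0.435  0.3606 0.1453] yaw 60.5 gap -0.0002 F [ 0.2 -0.  -1.6]
```

View pics/w2.png

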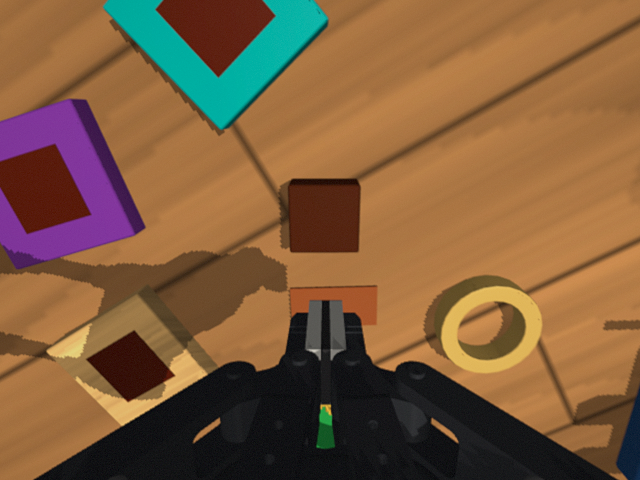

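```bash
python3 - <<'E'
from h import *
s=arm.state();p=s["ee_pos"]
for c in ["wrist","scene","top"]:
    f=arm.grab_frame(c);print(c,"tcp px",proj(f,p).round(),"tcp on bench z=.03",proj(f,[p[0],p[1],.03]).round(),"cam at",(-np.array(f["R"]).T@np.array(f["t"])).round(3))
    if c=="scene": im=f["image"]
    if c=="top": t=f["image"]
out=np.hstack([cv2.resize(im[120:370,360:640],(450,400)),cv2.resize(t[200:400,60:240],(350,400))])
cv2.imwrite("pics/s2.png",out)
E
python3 rect.py wrist .03 325,215
```

```text
wrist tcp px [325. 288.] tcp on bench z=.03 [325. 223.] cam at [0.362 0.403 0.317]
scene tcp px [479. 187.] tcp on bench z=.03 [471. 228.] cam at [ 1.444 -0.161  0.919]
top tcp px [121. 291.] tcp on bench z=.03 [139. 297.] cam at [0.312 0.007 1.177]
ctr 0.4354 0.3624 size 55.3 54.1 side a dir deg 60.5 px box (292, 188, 73, 68)
```

View pics/s2.png

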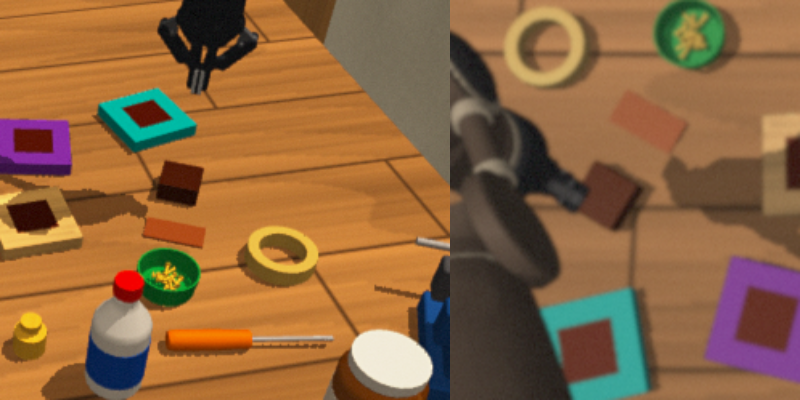

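```bash
python3 - <<'E'
from h import *
from scipy.optimize import least_squares
F={c:arm.grab_frame(c) for c in ["scene","top","wrist"]}
P=dict(scene=(483,176),top=(126,297),wrist=(325,301))
for use in [("scene","top","wrist"),("scene","top"),("scene","wrist")]:
    r=least_squares(lambda X:np.concatenate([proj(F[c],X)-P[c] for c in use]),[.435,.36,.15])
    print(use,r.x.round(4),r.fun.round(1))
s=arm.state();print(s["ee_pos"],s["q"].round(4),s["wrist_force"].round(2))
im=F["scene"]["image"];cv2.circle(im,(479,187),1,(0,255,0),-1)
a=cv2.resize(im[140:240,430:530],(400,400),interpolation=2)
im=F["top"]["image"];cv2.circle(im,(121,291),1,(0,255,0),-1)
b=cv2.resize(im[250:350,80:180],(400,400),interpolation=2)
cv2.imwrite("pics/s3.png",np.hstack([a,b]))
E
```

```text
('scene', 'top', 'wrist') [0.4327 0.3615 0.1631] [-2.3  3.3 -8.9 -6.3 -2.2 -0.6]
('scene', 'top') [0.4242 0.3551 0.1623] [-6.7  1.7 -5.7 -1.7]
('scene', 'wrist') [0.4303 0.3641 0.17  ] [-1.  -0.2  0.2 -0. ]
[0.43556704 0.3609367  0.1456829 ] [ 0.615   0.2578  1.8226 -0.      1.0629 -0.4405] [ 0.37 -0.1   0.37]
```

View pics/s3.png

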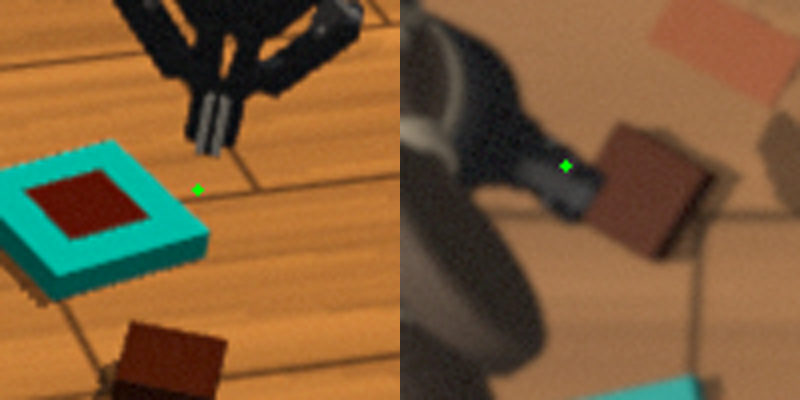

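The camera-measured fingertip is about 2 cm above the reported TCP, so the fingers closed just over the 30 mm block. I'll go lower. Open tips sit another 13 mm back, so this is safe either way.

```bash
python3 -m creep '[[0,0.1,0,0],[0,0.1,0,0],[0,0.1,-2,0],[0,0.1,-4,0],[0,0.1,-6,0],[0,0.1,-8,0],[0,0.1,-11,0],[0,0.1,-13,0],[0,0.1,-14.6,0],[0,0.1,-15.4,0],[0,0.1,-15.4,0],[0,0.1,-15.4,0]]' -1 60
python3 -m creep '[[0,0,0,0],[0,0,0,0],[0,0,0,0],[0,0,0,0],[0,0,0,0],[0,0,0,0],[0,0,0,0]]' 1 60
```

```text
time_s: 5.55
ee_pos: [0.4362, 0.3625, -0.0072]
eef_rot: [0.684, 0.18, 0.684, -0.18]
wrist_force: [0.1, 0.7, 0.4]
finger_gap: 0.0855
time_s: 6.13
ee_pos: [0.4375, 0.3634, -0.0051]
eef_rot: [0.685, 0.181, 0.683, -0.179]
wrist_force: [-1.9, -0.3, 4.9]
finger_gap: 0.0528
```

```bash
python3 -m creep '[[0,0,0,0],[0,0,0,0],[0,0,0,0]]'; python3 look.py w3 square_block_center
```

```text
time_s: 6.38
ee_pos: [0.4375, 0.3634, -0.0051]
eef_rot: [0.685, 0.181, 0.683, -0.179]
wrist_force: [-0.9, -0.0, 5.4]
finger_gap: 0.0532
square_block_center 0.81 [324. 305.] [0.4358 0.364  0.015 ]
t 6.4833 tcp [ 0.4375  0.3633 -0.0051] yaw 60.5 gap 0.0532 F [-0.1 -0.1  5.1]
```

View pics/w3.png

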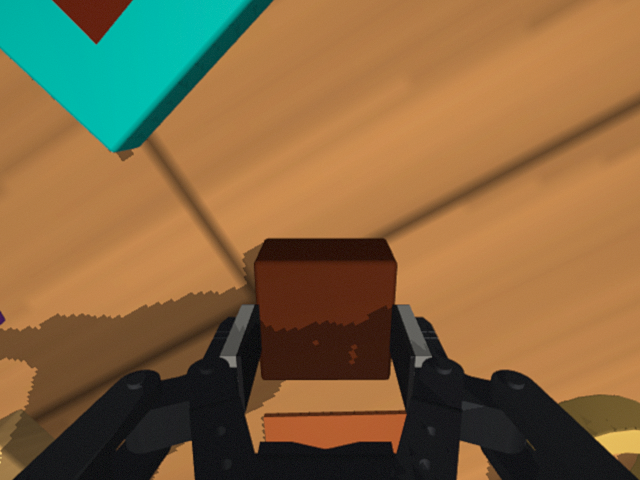

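The block is gripped (gap 53 mm, against 56 mm nominal). I'll lift, swing past the pale panel, and stop where the wrist camera looks straight onto it.

```bash
python3 -m creep '[[0,0,2,0],[0,0,5,0],[0,0,8,0],[2,-4,10,6],[4,-8,12,12],[6,-12,12,18],[8,-16,12,24],[10,-20,12,30],[11.2,-22.7,12,30],[11.2,-22.7,12,30],[11.2,-22.7,12,30],[11.2,-22.7,12,30]]'; python3 look.py w4 square_block_center pale_panel_patch
```

```text
time_s: 7.48
ee_pos: [0.5481, 0.135, 0.1131]
eef_rot: [0.707, -0.002, 0.707, 0.002]
wrist_force: [-0.5, 0.5, -0.7]
finger_gap: 0.0532
square_block_center 0.72 [324. 308.] [0.6137 0.1342 0.015 ]
pale_panel_patch 0.97 [327. 123.] [0.4735 0.1362 0.022 ]
t 7.6333 tcp [0.5472 0.1367 0.1126] yaw 90.6 gap 0.053 F [ 0.2 -0.5 -0.4]
```

View pics/w4.png

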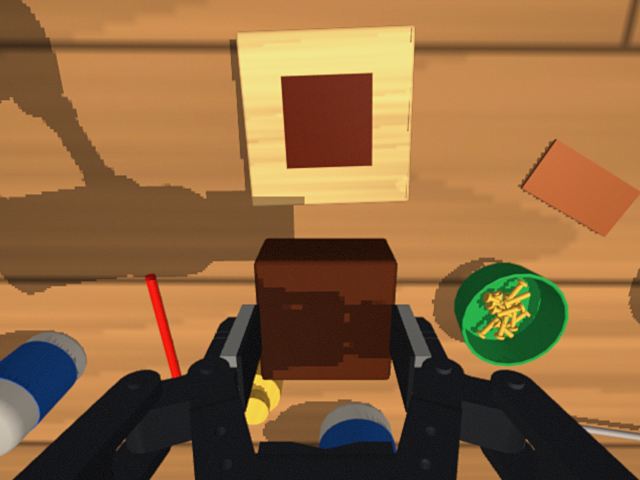

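```bash
python3 rect.py wrist .022 327,120; python3 - <<'E'
from h import *
f=arm.grab_frame("wrist");s=arm.state();z=s["ee_pos"][2]+.0351
w=np.array([ray(f,q,z) for q in [(256,262),(396,262),(389,379),(262,379)]]);print(w.round(4),w.mean(0)-s["ee_pos"])
E
```

```text
ctr 0.473 0.136 size 56.4 56.4 side a dir deg 2.3 px box (280, 77, 89, 92)
[[0.5193 0.1102 0.1477]
 [0.5188 0.1638 0.1477]
 [0.5729 0.1646 0.1477]
 [0.5735 0.1101 0.1477]] [-0.00110642  0.00040313  0.0351    ]
```

```bash
python3 -m creep '[[-3.5,0,0,1.5],[-7.3,0,-2,1.5],[-7.3,0,-5,1.5],[-7.3,0,-7,1.5],[-7.3,0,-8.5,1.5],[-7.3,0,-9.2,1.5],[-7.3,0,-9.5,1.5],[-7.3,0,-9.5,1.5],[-7.3,0,-9.5,1.5]]'
python3 -m creep '[[0,0,0,0],[0,0,0,0],[0,0,0,0],[0,0,0,0],[0,0,0,0],[0,0,0,0],[0,0,0,0],[0,0,0,0],[0,0,1.5,0],[0,0,4,0],[0,0,8,0],[0,0,8,0]]' -1
python3 -m creep '[[4,-2,2,0],[7.3,-2,2,0],[7.3,-2,2,0],[7.3,-2,2,0],[7.3,-2,2,0]]'; python3 look.py w5 square_block_center brass_weight_center; python3 rect.py wrist .052 327,110
```

```text
time_s: 8.48
ee_pos: [0.4761, 0.1359, 0.0184]
eef_rot: [0.708, -0.012, 0.706, 0.013]
wrist_force: [-0.2, -0.1, -1.1]
finger_gap: 0.053
time_s: 9.48
ee_pos: [0.4808, 0.1365, 0.1042]
eef_rot: [0.711, -0.011, 0.703, 0.013]
wrist_force: [1.5, 0.6, 1.6]
finger_gap: 0.0853
time_s: 9.9
ee_pos: [0.5471, 0.1152, 0.1169]
eef_rot: [0.706, -0.012, 0.708, 0.012]
wrist_force: [0.1, 0.0, -0.2]
finger_gap: 0.0854
square_block_center 0.91 [363. 129.] [0.4755 0.1384 0.015 ]
brass_weight_center 0.89 [275. 385.] [0.6827 0.0777 0.025 ]
brass_weight_center 0.21 [523. 316.] [0.611  0.2716 0.025 ]
t 10.05 tcp [0.5462 0.1154 0.1168] yaw 92.0 gap 0.0855 F [-0.1 -0.3  0.2]
ctr 0.4756 0.1357 size 54.4 54.2 side a dir deg 2.1 px box (318, 84, 94, 96)
```

View pics/w5.png

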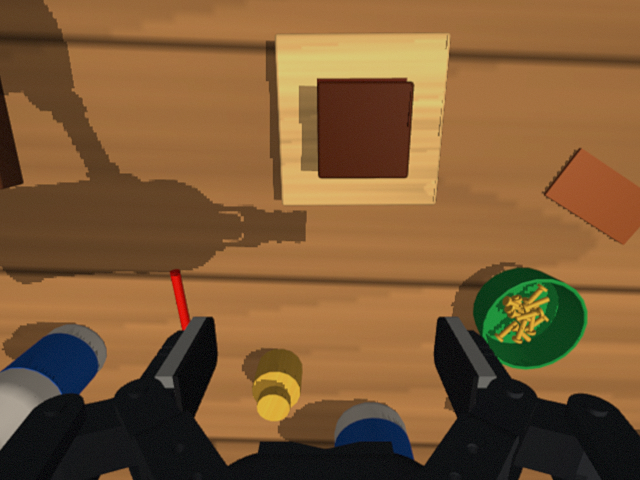

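The square block sits at (0.4756, 0.1357) with yaw 2.1°. That is 2.6 mm off the patch centre and square to it. The brass weight is at px (276,380), about (0.683, 0.078). I'll approach it y-first, clear of the big bottle.

```bash
python3 -m creep '[[0,-3.7,0,0],[4,-3.7,0,0],[8,-3.7,0,0],[12,-3.7,-2,0],[13.7,-3.7,-5,0],[13.7,-3.7,-8,0],[13.7,-3.7,-10,0],[13.7,-3.7,-11.2,0],[13.7,-3.7,-11.7,0],[13.7,-3.7,-11.7,0],[13.7,-3.7,-11.7,0]]' -1
python3 -m creep '[[0,0,0,0],[0,0,0,0],[0,0,0,0],[0,0,0,0],[0,0,0,0],[0,0,0,0],[0,0,0,0],[0,0,0,0],[0,0,0,0]]' 1 70
python3 -m creep '[[0,0,0.5,0],[0,0,1.5,0],[0,0,4,0],[0,0,8,0],[0,0,11,0],[0,0,11,0],[0,0,11,0]]'; python3 look.py w6 brass_weight_center
```

```text
time_s: 11.02
ee_pos: [0.6856, 0.0785, 0.0019]
eef_rot: [0.708, -0.012, 0.706, 0.012]
wrist_force: [0.5, -0.4, -0.1]
finger_gap: 0.0852
time_s: 11.77
ee_pos: [0.687, 0.0792, 0.0043]
eef_rot: [0.708, -0.012, 0.706, 0.013]
wrist_force: [-2.5, 2.6, 10.7]
finger_gap: 0.0231
time_s: 12.35
ee_pos: [0.687, 0.0782, 0.1135]
eef_rot: [0.709, -0.012, 0.705, 0.012]
wrist_force: [0.1, 0.8, -4.1]
finger_gap: 0.0229
brass_weight_center 0.75 [323. 301.] [0.7416 0.0788 0.025 ]
t 12.45 tcp [0.6829 0.0781 0.1086] yaw 92.0 gap 0.0228 F [-1.1 -0.3 -4. ]
```

View pics/w6.png

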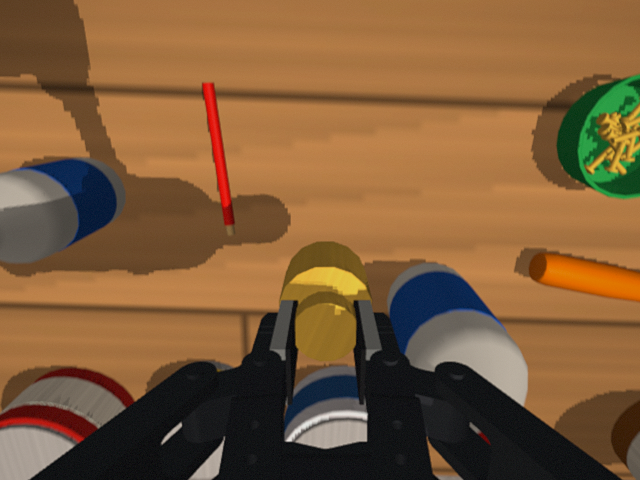

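```bash
python3 - <<'E'
from h import *
f=arm.grab_frame("wrist");s=arm.state();p=s["ee_pos"];print(p.round(4))
for q in [(327,292),(327,326),(327,358),(297,326),(357,326)]: print(q,(ray(f,q,p[2]+.0457)-p).round(4))
im=f["image"];cv2.imwrite("pics/k.png",cv2.resize(im[230:380,260:400],(700,750)[:2]))
E
```

```text
[0.6823 0.0781 0.1076]
(327, 292) [-0.0193  0.0002  0.0457]
(327, 326) [-0.0051  0.0007  0.0457]
(327, 358) [0.0092 0.0012 0.0457]
(297, 326) [-0.0047 -0.0106  0.0457]
(357, 326) [-0.0055  0.0121  0.0457]
```

```bash
python3 -m creep '[[-4,1,0,0],[-8,2.5,0,0],[-12,4,0,0],[-16,5.8,0,0],[-20.3,5.8,0,0],[-20.3,5.8,-1,0],[-20.3,5.8,-1,0],[-20.3,5.8,-1,0]]'; python3 look.py k7 brass_weight_center square_block_center; python3 - <<'E'
import cv2
a=cv2.imread("pics/k7.png");b=cv2.imread("pics/k.png")
import numpy as np
cv2.imwrite("pics/w7.png",np.hstack([cv2.resize(b,(350,375)),cv2.resize(a[150:420,160:484],(450,375))]))
E
```

```text
time_s: 13.17
ee_pos: [0.4804, 0.136, 0.0989]
eef_rot: [0.706, -0.013, 0.708, 0.012]
wrist_force: [1.8, -0.3, -3.8]
finger_gap: 0.0228
brass_weight_center 0.59 [325. 301.] [0.5266 0.1376 0.025 ]
square_block_center 0.73 [323. 236.] [0.4808 0.1348 0.015 ]
t 13.3167 tcp [0.4843 0.1362 0.1011] yaw 91.9 gap 0.0232 F [-0.2 -0.2 -3.9]
```

View pics/w7.png

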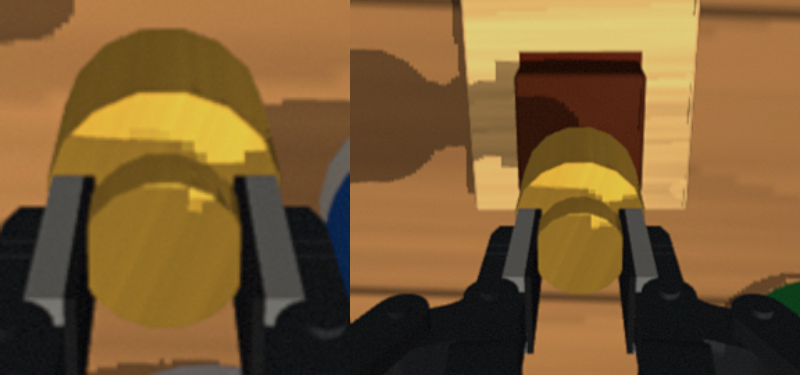

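Knob-top fit: the weight's axis is about 2.5 mm behind the TCP in x and it hangs upright. I'll let the arm settle and re-read before lowering.

```bash
for i in 1 2; do python3 -m creep '[[0,0,0,0],[0,0,0,0],[0,0,0,0]]' | head -2; done
```

```text
time_s: 13.57
ee_pos: [0.483, 0.1361, 0.1009]
time_s: 13.82
ee_pos: [0.4821, 0.1363, 0.1007]
```

```bash
python3 -m creep '[[-0.4,0,-1,0],[-0.4,0,-2,0],[-0.4,0,-3,0],[-0.4,0,-3.7,0],[-0.4,0,-4,0],[-0.4,0,-4.2,0],[-0.4,0,-4.35,0],[-0.4,0,-4.35,0],[-0.4,0,-4.35,0],[-0.4,0,-4.35,0]]'
```

```text
time_s: 14.65
ee_pos: [0.4786, 0.1364, 0.0576]
eef_rot: [0.707, -0.012, 0.707, 0.012]
wrist_force: [0.4, -0.9, -3.9]
finger_gap: 0.0226
```

```bash
python3 -m creep '[[0,0,-0.1,0],[0,0,-0.1,0],[0,0,-0.1,0]]'; python3 -m creep '[[0,0,-0.1,0],[0,0,-0.15,0],[0,0,-0.15,0]]' 
```

```text
time_s: 14.9
ee_pos: [0.4783, 0.1364, 0.0564]
eef_rot: [0.707, -0.012, 0.707, 0.012]
wrist_force: [0.2, 0.8, -3.9]
finger_gap: 0.0228
time_s: 15.15
ee_pos: [0.4784, 0.1364, 0.0564]
eef_rot: [0.707, -0.012, 0.707, 0.012]
wrist_force: [-4.1, -1.9, 8.0]
finger_gap: 0.0232
```

```bash
python3 -m creep '[[0,0,0.1,0],[0,0,0.1,0],[0,0,0.1,0],[0,0,0.1,0],[0,0,0.1,0],[0,0,0.1,0],[0,0,0.6,0],[0,0,2,0],[0,0,5,0],[0,0,9,0],[0,0,11,0],[0,0,11,0]]' -1
python3 -m creep '[[1,-4,0,-2],[2,-8,0,-4],[3,-12,0,-6],[4,-16,0,-8],[5,-20,0,-8],[6,-24,0,-8],[7.5,-28,0,-8],[9,-32,0,-8],[10.5,-36,0,-8],[12.4,-39.4,0,-8],[12.4,-39.4,0,-8],[12.4,-39.4,0,-8]]'
python3 look.py w8 long_block_center; python3 - <<'E'
from h import *
for c in ["top","scene"]:
    f=arm.grab_frame(c)
    for n,z in [("brass_weight_center",.077),("square_block_center",.037),("glue_bottle_center",.065),("iron_weight_center",.025)]:
        for d in arm.tip_of(c,n)[:2]:
            if d["score"]>.4: print(c,n,round(d["score"],2),np.round(d["point"]),ray(f,d["point"],z).round(3))
E
```

```text
time_s: 16.15
ee_pos: [0.4827, 0.1373, 0.1709]
eef_rot: [0.711, -0.012, 0.703, 0.013]
wrist_force: [1.2, -0.3, 0.3]
finger_gap: 0.0856
time_s: 17.15
ee_pos: [0.6018, -0.2597, 0.1631]
eef_rot: [0.705, 0.039, 0.707, -0.038]
wrist_force: [-0.8, 0.3, -1.2]
finger_gap: 0.0852
long_block_center 0.93 [330. 214.] [ 0.6041 -0.256   0.015 ]
t 17.25 tcp [ 0.6009 -0.2569  0.1634] yaw 84.0 gap 0.0857 F [-0.4  0.9 -0.2]
top brass_weight_center 0.71 [245. 275.] [0.477 0.131 0.077]
top square_block_center 0.86 [247. 281.] [0.471 0.131 0.037]
top glue_bottle_center 0.72 [353. 187.] [ 0.671 -0.095  0.065]
top glue_bottle_center 0.57 [233. 150.] [0.755 0.167 0.065]
scene brass_weight_center 0.89 [380. 238.] [0.482 0.132 0.077]
scene square_block_center 0.8 [381. 253.] [0.487 0.136 0.037]
scene glue_bottle_center 0.85 [284. 321.] [ 0.668 -0.1    0.065]
scene glue_bottle_center 0.69 [433. 326.] [0.733 0.169 0.065]
scene iron_weight_center 0.67 [147. 266.] [ 0.419 -0.366  0.025]
```

View pics/w8.png

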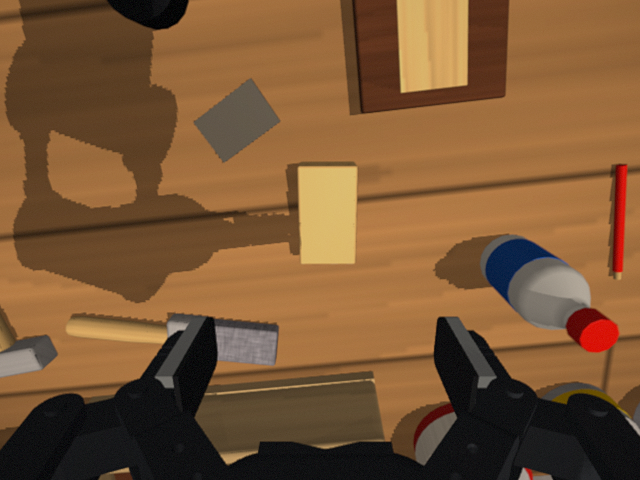

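The long block lies at px (328,214), almost square to the jaws, with its neighbours clear. Next I fit its top face.

```bash
python3 rect.py wrist .03 328,214 20; python3 rect.py wrist .022 340,60 20; python3 -c "
from bench import arm;print(arm.state()['ee_pos'])"
```

```text
ctr 0.6023 -0.2582 size 45.3 80.3 side a dir deg 84.0 px box (296, 167, 57, 95)
ctr 0.5125 -0.1968 size 393.3 153.1 side a dir deg 90.0 px box (150, 0, 490, 210)
[ 0.60205464 -0.25754107  0.1648357 ]
```

```bash
python3 -m creep '[[0,0,-4,0],[0,0,-8,0],[0,0,-11,0],[0,0,-14,0],[0,0,-16,0],[0,0,-17.4,0],[0,0,-17.9,0],[0,0,-17.9,0],[0,0,-17.9,0]]' -1 60
python3 -m creep '[[0,0,0,0],[0,0,0,0],[0,0,0,0],[0,0,0,0],[0,0,0,0],[0,0,0,0],[0,0,0,0],[0,0,0,0],[0,0,0,0]]' 1 60
```

```text
time_s: 18.6
ee_pos: [0.6031, -0.2582, -0.0133]
eef_rot: [0.707, 0.037, 0.706, -0.037]
wrist_force: [0.2, 0.1, 0.3]
finger_gap: 0.0854
time_s: 19.35
ee_pos: [0.6036, -0.2585, -0.0123]
eef_rot: [0.707, 0.037, 0.705, -0.038]
wrist_force: [0.8, -0.1, 6.1]
finger_gap: 0.0462
```

```bash
python3 -m creep '[[0,0,2,0],[0,0,5,0],[0,0,8,0],[-2,3,11,3],[-4,6,12.5,5.5],[-5.7,9,12.5,5.5],[-5.7,9,12.5,5.5],[-5.7,9,12.5,5.5],[-5.7,9,12.5,5.5],[-5.7,9,12.5,5.5]]'; python3 look.py w9 dark_panel_patch long_block_center; python3 rect.py wrist .022 327,120 24; python3 - <<'E'
from h import *
f=arm.grab_frame("wrist");p=proj(f,[.4695,-.1676,.022]);print(p);im=f["image"]
# held block top-face width rows
q=arm.state()["ee_pos"]; print(q, [proj(f,[q[0]-.001+a,q[1]+b,q[2]+.0423]).round().tolist() for a,b in [(-.042,-.024),(-.042,.024),(.042,.024),(.042,-.024)]])
E
```

```text
time_s: 20.18
ee_pos: [0.5456, -0.1684, 0.1106]
eef_rot: [0.707, 0.003, 0.707, -0.004]
wrist_force: [-0.2, -1.1, -1.2]
finger_gap: 0.0466
dark_panel_patch 0.73 [329. 120.] [ 0.469  -0.1655  0.022 ]
long_block_center 0.62 [326. 311.] [ 0.6128 -0.1682  0.015 ]
t 20.3333 tcp [ 0.5454 -0.1686  0.1103] yaw 89.4 gap 0.0463 F [-0.4 -0.1 -0.6]
ctr 0.47 -0.1677 size 85.4 49.3 side a dir deg 0.1 px box (284, 49, 81, 139)
[325.22470752 121.46486083]
[ 0.54520616 -0.16836674  0.11025807] [[256.0, 231.0], [392.0, 230.0], [383.0, 419.0], [269.0, 420.0]]
```

View pics/w9.png

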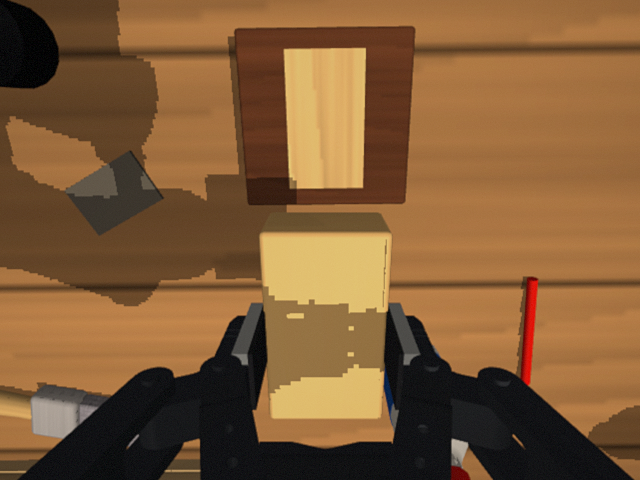

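The patch fit gives (0.470, -0.1677), yaw 0.1°, size 85x49 mm, which matches. The held block is at TCP + (-1, 0) mm. Placing it now.

```bash
python3 -m creep '[[-3.5,0.1,0,0.7],[-7.5,0.1,-2,0.7],[-7.5,0.1,-5,0.7],[-7.5,0.1,-7,0.7],[-7.5,0.1,-8.5,0.7],[-7.5,0.1,-9.4,0.7],[-7.5,0.1,-9.9,0.7],[-7.5,0.1,-9.9,0.7],[-7.5,0.1,-9.9,0.7],[-7.5,0.1,-9.9,0.7]]'
python3 -m creep '[[0,0,0,0],[0,0,0,0],[0,0,0,0],[0,0,0,0],[0,0,0,0],[0,0,0,0],[0,0,0,0],[0,0,0,0],[0,0,1.5,0],[0,0,4,0],[0,0,8,0],[0,0,10,0]]' -1
python3 -m creep '[[4,0,0,0],[7.5,0,0,0],[7.5,0,0,0],[7.5,0,0,0],[7.5,0,0,0],[7.5,0,0,0]]'; python3 rect.py wrist .052 327,115 24;python3 look.py w10 long_block_center iron_weight_center
```

```text
time_s: 21.27
ee_pos: [0.4713, -0.1672, 0.0126]
eef_rot: [0.708, -0.001, 0.706, 0.001]
wrist_force: [0.3, 0.0, -0.1]
finger_gap: 0.0464
time_s: 22.27
ee_pos: [0.4716, -0.1674, 0.1148]
eef_rot: [0.708, -0.002, 0.706, 0.001]
wrist_force: [1.2, -0.8, 0.1]
finger_gap: 0.0856
time_s: 22.77
ee_pos: [0.5432, -0.1663, 0.1108]
eef_rot: [0.706, -0.001, 0.708, 0.001]
wrist_force: [0.1, -0.7, -0.2]
finger_gap: 0.0852
ctr 0.4707 -0.1669 size 80.8 45.5 side a dir deg 0.2 px box (283, 52, 83, 147)
long_block_center 0.67 [325. 124.] [ 0.4694 -0.1668  0.015 ]
t 22.9667 tcp [ 0.544  -0.1666  0.1115] yaw 90.2 gap 0.0853 F [ 0.1 -0.2 -0.3]
```

```bash
python3 -m creep '[[-2,-3.5,1,0],[-4,-7,2,0],[-6,-10.5,4,0],[-8,-14,4,0],[-10,-17,4,0],[-12.5,-20,4,0],[-12.5,-20,4,0],[-12.5,-20,4,0],[-12.5,-20,4,0],[-12.5,-20,4,0]]'; python3 look.py w11 iron_weight_center; python3 - <<'E'
from h import *
f=arm.grab_frame("wrist");im=f["image"];d=arm.search_frame("wrist","iron_weight_center")[0];print(d)
g=im.max(2);m=np.uint8(g<62)*255;m[290:]=0;m[:,:200]=0
n,l,s,c=cv2.connectedComponentsWithStats(m)
for i in range(1,n):
    if s[i,4]>300: print(s[i],c[i].round())
print([proj(f,[.419,-.368,z]).round().tolist() for z in (0,.032,.05)])
E
```

```text
time_s: 23.8
ee_pos: [0.4204, -0.3656, 0.1515]
eef_rot: [0.707, -0.001, 0.707, 0.002]
wrist_force: [-0.4, -0.6, -0.2]
finger_gap: 0.0854
iron_weight_center 0.83 [318. 218.] [ 0.4203 -0.371   0.025 ]
t 23.9 tcp [ 0.4208 -0.3654  0.1515] yaw 90.3 gap 0.0854 F [ 0.2  0.1 -0.7]
{'extent': [284.2, 180.7, 73.7, 70.6], 'score': 0.93}
[ 287  183   65   69 3482] [319. 217.]
[ 480  207  150   83 1417] [520. 232.]
[515 235  18  49 426] [524. 258.]
[[322.0, 209.0], [322.0, 219.0], [322.0, 225.0]]
```

```bash
python3 -m creep '[[0,-0.45,-4,0],[0,-0.45,-8,0],[0,-0.45,-11,0],[0,-0.45,-13,0],[0,-0.45,-15,0],[0,-0.45,-16,0],[0,-0.45,-16.3,0],[0,-0.45,-16.3,0],[0,-0.45,-16.3,0]]' -1
python3 -m creep '[[0,0,0,0],[0,0,0,0],[0,0,0,0],[0,0,0,0],[0,0,0,0],[0,0,0,0],[0,0,0,0],[0,0,0,0],[0,0,0,0]]' 1 90
```

```text
time_s: 24.75
ee_pos: [0.421, -0.3718, -0.0103]
eef_rot: [0.708, -0.002, 0.707, 0.001]
wrist_force: [0.3, 0.1, -0.7]
finger_gap: 0.0856
time_s: 25.5
ee_pos: [0.4209, -0.3716, -0.0093]
eef_rot: [0.708, -0.001, 0.707, 0.001]
wrist_force: [-1.6, 2.6, 6.2]
finger_gap: 0.0483
```

```bash
python3 -m creep '[[0,0,1,0],[0,0,3,0],[0,0,6,0],[0,0,9,0],[0,0,11,0],[1,4,11,0],[2,8,11,0],[3,12,11,0],[4,16,11,0],[5,19,11,0],[5,20.5,11,0],[5,20.5,11,0]]'
python3 -m creep '[[0,0,0,0],[0,0,0,0],[0,0,0,0],[0,0,0,0]]'; python3 look.py w12 iron_weight_center long_block_center
```

```text
time_s: 26.5
ee_pos: [0.4686, -0.1621, 0.098]
eef_rot: [0.706, -0.002, 0.708, 0.003]
wrist_force: [-0.1, -0.0, -5.1]
finger_gap: 0.048
time_s: 26.83
ee_pos: [0.4698, -0.1674, 0.0987]
eef_rot: [0.707, -0.001, 0.707, 0.0]
wrist_force: [1.9, -0.3, -4.0]
finger_gap: 0.0486
iron_weight_center 0.84 [326. 325.] [ 0.5356 -0.1664  0.025 ]
long_block_center 0.86 [328. 247.] [ 0.4787 -0.1654  0.015 ]
t 26.9833 tcp [ 0.4699 -0.1671  0.0986] yaw 90.1 gap 0.0479 F [ 0.1 -0.2 -4.6]
```

View pics/w12.png

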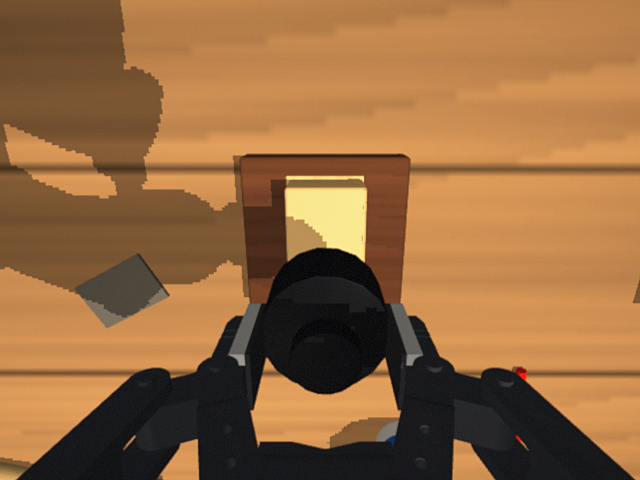

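The weight is held upright. Its knob top is centred near (326,356) and the block lies below at (326,220). I'll check its offset from the TCP.

```bash
python3 - <<'E'
from h import *
f=arm.grab_frame("wrist");p=arm.state()["ee_pos"];print(p)
print((ray(f,(326,356),p[2]+.0593)-p).round(4),(ray(f,(326,393),p[2]+.0593)-p).round(4),(ray(f,(362,356),p[2]+.0593)-p).round(4))
E
```

```text
[ 0.46987941 -0.16687362  0.09863119]
[-0.0031  0.0004  0.0593] [0.0126 0.0004 0.0593] [-0.0031  0.0128  0.0593]
```

```bash
python3 -m creep '[[0.2,0,-1.5,0],[0.2,0,-3,0],[0.2,0,-4.2,0],[0.2,0,-5,0],[0.2,0,-5.4,0],[0.2,0,-5.5,0],[0.2,0,-5.5,0],[0.2,0,-5.5,0]]'; python3 -m creep '[[0,0,-0.1,0],[0,0,-0.1,0],[0,0,-0.1,0]]'; python3 -m creep '[[0,0,-0.1,0],[0,0,-0.1,0],[0,0,-0.1,0]]'
```

```text
time_s: 27.7
ee_pos: [0.4727, -0.1666, 0.0443]
eef_rot: [0.708, -0.001, 0.707, 0.001]
wrist_force: [-0.1, -0.9, -4.2]
finger_gap: 0.0479
time_s: 27.95
ee_pos: [0.4724, -0.1663, 0.0431]
eef_rot: [0.707, -0.001, 0.707, 0.001]
wrist_force: [-0.4, 0.3, -4.4]
finger_gap: 0.0481
time_s: 28.2
ee_pos: [0.4725, -0.1664, 0.0427]
eef_rot: [0.707, -0.001, 0.707, 0.001]
wrist_force: [-3.1, 1.1, 4.9]
finger_gap: 0.0482
```

```bash
python3 -m creep '[[0,0,0.1,0],[0,0,0.1,0],[0,0,0.1,0],[0,0,0.1,0],[0,0,0.1,0],[0,0,0.1,0],[0,0,0.6,0],[0,0,2,0],[0,0,5,0],[0,0,9,0],[0,0,13,0],[0,0,16,0]]' -1
python3 -m creep '[[4,1.4,0.8,0],[8,2.8,0.8,0],[12,4.2,0.8,0],[16,5.6,0.8,0],[19.7,6.9,0.8,0],[19.7,6.9,0.8,0],[19.7,6.9,0.8,0],[19.7,6.9,0.8,0],[19.7,6.9,0.8,0]]'
python3 look.py w13 glue_bottle_center; python3 - <<'E'
from h import *
F={}
for c in ["wrist","top","scene"]:
    f=arm.grab_frame(c);F[c]=f;im=f["image"];h=cv2.cvtColor(im,cv2.COLOR_BGR2HSV)
    m=np.uint8(((h[...,0]<6)|(h[...,0]>174))&(h[...,1]>190)&(h[...,2]>110))*255
    n,l,s,cc=cv2.connectedComponentsWithStats(m)
    for i in range(1,n):
        if s[i,4]>25: print(c,s[i],cc[i].round(),"z.13",ray(f,cc[i],.128).round(4))
    for n,z in [("iron_weight_center",.077),("long_block_center",.037),("screw_dish_center",.016)]:
        for d in arm.tip_of(c,n)[:1] if c!="wrist" else []: print(c,n,round(d["score"],2),ray(f,d["point"],z).round(3))
E
```

```text
time_s: 29.2
ee_pos: [0.473, -0.1666, 0.2053]
eef_rot: [0.708, -0.002, 0.706, 0.001]
wrist_force: [0.8, -1.3, 0.5]
finger_gap: 0.0856
time_s: 29.95
ee_pos: [0.6677, -0.0976, 0.2097]
eef_rot: [0.707, -0.001, 0.708, 0.001]
wrist_force: [-0.4, -0.3, -0.4]
finger_gap: 0.0857
glue_bottle_center 0.98 [324. 215.] [ 0.6696 -0.0991  0.065 ]
glue_bottle_center 0.81 [625. 311.] [0.7611 0.1814 0.065 ]
t 30.05 tcp [ 0.6678 -0.0979  0.2103] yaw 90.1 gap 0.0854 F [-0.2  0.7  0.4]
wrist [421 117   9 103 776] [426. 167.] z.13 [ 0.6204 -0.0321  0.128 ]
wrist [310 221  34  33 867] [326. 237.] z.13 [ 0.6689 -0.0971  0.128 ]
wrist [236 367  98  65 684] [288. 385.] z.13 [ 0.7948 -0.1273  0.128 ]
top [221 127  14  15 155] [228. 134.] z.13 [0.7638 0.1694 0.128 ]
top [307 189   6  41  69] [309. 210.] z.13 [6.028e-01 3.000e-04 1.280e-01]
top screw_dish_center 0.84 [0.613 0.275 0.016]
scene [431 289  19  20 304] [439. 298.] z.13 [0.7233 0.1764 0.128 ]
scene [278 294  13  14 156] [284. 300.] z.13 [ 0.6757 -0.0974  0.128 ]
scene [326 307  17  37 141] [334. 325.] z.13 [ 0.7503 -0.0219  0.128 ]
scene [245 403  65  51 384] [279. 439.] z.13 [ 0.9501 -0.1422  0.128 ]
scene iron_weight_center 0.95 [ 0.47  -0.16   0.077]
scene long_block_center 0.59 [ 0.479 -0.161  0.037]
scene screw_dish_center 0.82 [0.615 0.28  0.016]
```

```bash
python3 - <<'E'
from h import *
f=arm.grab_frame("wrist");p=arm.state()["ee_pos"];M=np.array(f["mtx"]);R=np.array(f["R"]);t=np.array(f["t"]);c=-R.T@t
print("cam rel",(c-p).round(4),"axis",R[2].round(3))
for px,xs in [((327,443),(-.0425,-.038,-.03)),((327,455),(-.0425,-.038,-.03)),((207,319),(-.011,0,.011)),((448,319),(-.011,0,.011))]:
    d=R.T@np.linalg.solve(M,[*px,1.])
    for x in xs: print(px,x,((c+d*(p[0]+x-c[0])/d[0])-p).round(4))
E
python3 - <<'E'
import cv2
cv2.imwrite("pics/w13b.png",cv2.imread("pics/w13.png"))
E
```

```text
cam rel [-0.0838  0.0002  0.1714] axis [ 0.327 -0.    -0.945]
(327, 443) -0.0425 [-0.0425  0.0004  0.1326]
(327, 443) -0.038 [-0.038   0.0005  0.1284]
(327, 443) -0.03 [-0.03    0.0005  0.1209]
(327, 455) -0.0425 [-0.0425  0.0004  0.1345]
(327, 455) -0.038 [-0.038   0.0005  0.1305]
(327, 455) -0.03 [-0.03    0.0005  0.1233]
(207, 319) -0.011 [-0.011  -0.043   0.0484]
(207, 319) 0 [ 0.     -0.0495  0.0298]
(207, 319) 0.011 [ 0.011  -0.0561  0.0112]
(448, 319) -0.011 [-0.011   0.0452  0.0479]
(448, 319) 0 [0.     0.052  0.0292]
(448, 319) 0.011 [0.011  0.0588 0.0106]
```

View pics/w13b.png

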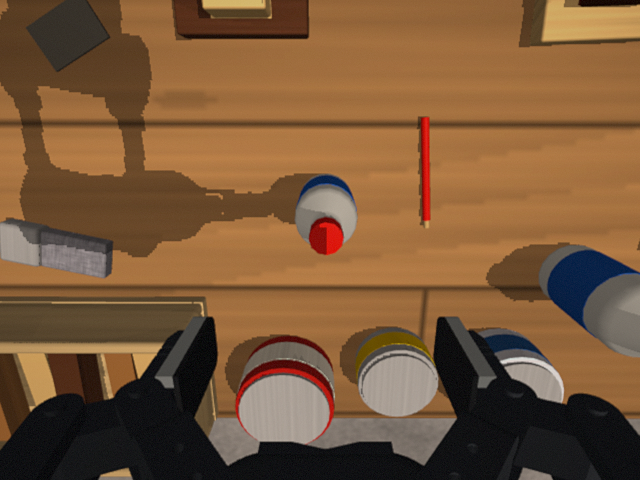

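The wrist view shows the small bottle at (326,215), cap (326,237), centred between the jaws with the palm well above. Both loaded panels are at the top edge. I'll descend with force checks.

```bash
python3 -m creep '[[0.15,0,-3,0],[0.15,0,-6,0],[0.15,0,-9,0],[0.15,0,-12,0],[0.15,0,-14,0],[0.15,0,-15.2,0],[0.15,0,-16,0],[0.15,0,-16,0]]' -1; python3 -m creep '[[0,0,-0.3,0],[0,0,-0.7,0],[0,0,-1,0],[0,0,-1.4,0],[0,0,-1.4,0],[0,0,-1.4,0]]'
```

```text
time_s: 31.22
ee_pos: [0.6695, -0.0969, 0.0479]
eef_rot: [0.706, -0.001, 0.708, 0.001]
wrist_force: [0.5, 0.3, -0.2]
finger_gap: 0.0851
time_s: 31.72
ee_pos: [0.6704, -0.0972, 0.0357]
eef_rot: [0.707, -0.001, 0.707, 0.001]
wrist_force: [-0.4, 0.3, -0.1]
finger_gap: 0.0855
```

```bash
python3 -m creep '[[0,0,0,0],[0,0,0,0],[0,0,0,0],[0,0,0,0],[0,0,0,0],[0,0,0,0],[0,0,0,0],[0,0,0,0],[0,0,0,0]]' 1 45; python3 -m creep '[[0,0,0.5,0],[0,0,1.5,0],[0,0,3,0],[0,0,4,0],[0,0,4,0],[0,0,4,0]]'; python3 look.py w14 glue_bottle_center
```

```text
time_s: 32.47
ee_pos: [0.6713, -0.0974, 0.0364]
eef_rot: [0.708, -0.001, 0.707, 0.001]
wrist_force: [1.3, -0.3, 3.8]
finger_gap: 0.0499
time_s: 32.97
ee_pos: [0.6718, -0.0974, 0.0776]
eef_rot: [0.708, -0.001, 0.706, 0.001]
wrist_force: [0.5, -0.5, -2.3]
finger_gap: 0.0497
glue_bottle_center 0.82 [324. 314.] [ 0.6937 -0.0981  0.065 ]
t 33.0667 tcp [ 0.6701 -0.0971  0.0756] yaw 90.2 gap 0.0497 F [ 0.1 -0.3 -3.1]
```

```bash
python3 -m creep '[[-2,1,0,0],[-5,2,0,0],[-9,3.5,0,0],[-13,5.2,0,0],[-16.5,6.8,0,0],[-19,7.8,0,0],[-19.8,8.1,0,0],[-19.8,8.1,0,0],[-19.8,8.1,0,0],[-19.8,8.1,0,0],[-19.8,8.1,0,0]]'; python3 -m creep '[[0,0,-1,0],[0,0,-2,0],[0,0,-3,0],[0,0,-3.5,0],[0,0,-3.7,0],[0,0,-3.7,0],[0,0,-3.7,0],[0,0,-3.7,0]]';  python3 -m creep '[[0,0,-0.1,0],[0,0,-0.1,0],[0,0,-0.1,0]]'
```

```text
time_s: 33.98
ee_pos: [0.4749, -0.0169, 0.0763]
eef_rot: [0.708, -0.001, 0.706, 0.001]
wrist_force: [1.1, -0.1, -4.0]
finger_gap: 0.0495
time_s: 34.65
ee_pos: [0.473, -0.0163, 0.039]
eef_rot: [0.707, -0.001, 0.707, 0.001]
wrist_force: [-0.4, 0.7, -2.1]
finger_gap: 0.0498
time_s: 34.9
ee_pos: [0.4727, -0.0162, 0.038]
eef_rot: [0.707, -0.001, 0.707, 0.001]
wrist_force: [-0.4, -0.3, -2.4]
finger_gap: 0.0496
```

```bash
python3 -m creep '[[0,0,-0.1,0],[0,0,-0.1,0],[0,0,-0.1,0]]' | sed -n '2p;4p';  python3 -m creep '[[0,0,-0.1,0],[0,0,-0.1,0],[0,0,-0.1,0]]'| sed -n '2p;4p'
```

```text
ee_pos: [0.4724, -0.0162, 0.0367]
wrist_force: [-0.6, 0.1, -2.0]
ee_pos: [0.4729, -0.0162, 0.0363]
wrist_force: [-0.9, 0.8, 3.4]
```

The bottle is in contact with the bench. Release, retreat straight up, and verify from all cameras.

```bash
python3 -m creep '[[0,0,0.05,0],[0,0,0.05,0],[0,0,0.05,0],[0,0,0.05,0],[0,0,0.05,0],[0,0,0.05,0],[0,0,0.5,0],[0,0,2,0],[0,0,5,0],[0,0,9,0],[0,0,13,0],[0,0,17,0]]' -1
python3 -m creep '[[0,0,4,0],[2,0,6,0],[6,0,6,0],[9,0,6,0],[9,0,6,0],[9,0,6,0],[9,0,6,0],[9,0,6,0]]'
python3 look.py w15; cat > fin.py <<'E'
from h import *
z2=dict(Z,long_block_center=.037,square_block_center=.037,iron_weight_center=.077,brass_weight_center=.077)
for c in ["wrist","top","scene"]:
    f=arm.grab_frame(c)
    for n,z in z2.items():
        for d in arm.tip_of(c,n)[:2]:
            if d["score"]>.4: print(c,n,round(d["score"],2),np.round(d["point"]),ray(f,d["point"],z).round(4))
    h=cv2.cvtColor(f["image"],cv2.COLOR_BGR2HSV)
    m=np.uint8(((h[...,0]<6)|(h[...,0]>174))&(h[...,1]>190)&(h[...,2]>110))*255
    n,l,s,cc=cv2.connectedComponentsWithStats(m)
    for i in range(1,n):
        if 25<s[i,4]<900:
            q=ray(f,cc[i],.128)
            if abs(q[1]+.016)<.06: print(c,"cap",s[i],q.round(4))
E
python3 fin.py
```

```text
time_s: 36.4
ee_pos: [0.4718, -0.0161, 0.2074]
eef_rot: [0.707, -0.001, 0.707, 0.001]
wrist_force: [0.6, 0.0, -0.1]
finger_gap: 0.0851
time_s: 37.07
ee_pos: [0.5611, -0.0161, 0.2652]
eef_rot: [0.706, -0.001, 0.708, 0.001]
wrist_force: [0.3, -0.4, -0.6]
finger_gap: 0.0855
t 37.1167 tcp [ 0.5612 -0.0161  0.2654] yaw 90.2 gap 0.0852 F [ 0.1  0.1 -0. ]
wrist square_block_center 0.59 [478. 106.] [0.475  0.1344 0.037 ]
wrist iron_weight_center 0.62 [579. 237.] [0.5965 0.2348 0.077 ]
wrist iron_weight_center 0.57 [153. 100.] [ 0.471  -0.1685  0.077 ]
wrist brass_weight_center 0.9 [497. 106.] [0.4749 0.136  0.077 ]
wrist glue_bottle_center 0.94 [489. 372.] [0.7661 0.1745 0.065 ]
wrist glue_bottle_center 0.72 [324. 101.] [ 0.471  -0.0172  0.065 ]
wrist screw_dish_center 0.86 [579. 237.] [0.6169 0.2776 0.016 ]
wrist cap [310  84  31  33 796] [ 0.4713 -0.0164  0.128 ]
wrist cap [332 212  13  79 476] [ 0.5928 -0.0049  0.128 ]
top dark_panel_patch 0.96 [384. 280.] [ 0.475  -0.1629  0.022 ]
top pale_panel_patch 0.76 [247. 282.] [0.4689 0.1331 0.022 ]
top pale_panel_patch 0.57 [226. 359.] [0.3072 0
[... 531 characters left out ...]
 pale_panel_patch 0.94 [451. 188.] [0.2672 0.3713 0.022 ]
scene pale_panel_patch 0.61 [378. 206.] [0.3005 0.1766 0.022 ]
scene long_block_center 0.56 [242. 268.] [ 0.4746 -0.165   0.037 ]
scene square_block_center 0.95 [381. 253.] [0.4856 0.1354 0.037 ]
scene iron_weight_center 0.97 [242. 250.] [ 0.4659 -0.1591  0.077 ]
scene brass_weight_center 0.63 [378. 238.] [0.481  0.1269 0.077 ]
scene glue_bottle_center 0.72 [312. 249.] [ 0.4753 -0.0127  0.065 ]
scene glue_bottle_center 0.58 [435. 326.] [0.7326 0.1718 0.065 ]
scene screw_dish_center 0.61 [466. 290.] [0.6077 0.2854 0.016 ]
scene cap [305 221  11  13 120] [ 0.4791 -0.0172  0.128 ]
scene cap [326 307  16  37 140] [ 0.75   -0.0219  0.128 ]
```

```bash
python3 -c "
from bench import arm
print(arm.hand_in())"
```

```text
the job is handed in; nothing more can be done
None
```

The job is handed in at about 37 s of the 128 s allowed. `hand_in` gives no verdict, so this rests on my own measurements.

**Blocks and weights**
- **Square block:** the wrist-camera fit after placing put it about 2.6 mm off its patch centre, and within 1° of its edges.
- **Long block:** the same kind of fit put it about 1 mm off, with almost no angle error.
- **Weights:** in the last wrist pictures both weights are within about 3 mm of the middle of their blocks.

**Bottle:** I took the smaller of the two. It stands near (0.471, -0.017), about 152 mm from both panels. Cap and body positions agree to a millimetre or so, which means it is upright.

**Dish:** left alone. Its readings stayed within about 10 mm of the start, within the scatter of the measurements.

**Failures and disagreements**
- **First grasp:** the first try at the square block closed on air. The fingertips are about 2.4 cm higher than the reported tool position. I went lower from then on and no block was disturbed.
- **Brass weight:** it was lifted by its knob instead of its body.
- **Final cameras:** scene and top readings scatter by about 1 cm. The scene camera puts the square block at x = 0.486 and the brass weight at y = 0.127. I trusted the closer wrist views.
- **Block alignment:** I did not re-fit the block edges after the weights went on, and I had used up my picture views, so the last checks are numbers only.

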